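# Level the sprung instrument shelf with a spirit level

## Task

Lay the loose spirit level lengthwise on the middle of the sprung instrument shelf and let go of it. Then turn the shelf's black levelling-foot knob until the bubble stands centred between its two lines while the level is pressed down far enough that the shelf sits on its foot; the reading counts only under that pressure. Finish holding: end the job still pressing down firmly on the level, touching neither shelf nor knob, with the bubble centred, and leave everything else on the bench where it is.

Things in the scene. Friction and masses are not known exactly. Their poses are not given: they have to be found in the camera images.
- level_mid (a point): Centre (half-way up) of the loose spirit level: a grey aluminium bar 30 wide (its x), 180 long (its y), 44 high, about 0.4 kg, standing on its flat base. Grip it across the 30 mm at its middle; it may lie either way round. The vial stands 6 mm proud of the middle of the top; the outer 45 mm of the top at each end are bare metal for pressing on, their middles 67 mm from this centre.
- bubble (a joint): Place of the pale 18 mm bubble along the level's own y, in m: 0 is centred between two black lines 26 mm apart, plus is towards the level's +y end, stops at -0.03 and 0.03. It goes to the higher end, 1.4 mm per 0.001 rad of tilt, and settles in about a second.
- shelf_mid (a point): Point on the shelf's top face where the level's middle is to lie. The shelf is an aluminium plate 100 wide (its x), 320 long (its y), 10 thick, top about 60 mm above the bench. This point is on its long centre line, 125 mm from the hinge at the -y end and 150 mm from the knob axis at the +y end. Two hinge ears beside its long edges rise 5 mm above it at the hinge.
- float (a joint): How far a spring holds the shelf off its foot, as tilt in rad: 0.015 is floating (knob end 4 mm high), 0 is seated. With the level lying on it, some 3 to 5 N pressed on the knob-side end of the level seats it, then it stops hard; let go, it rises again. So the bubble tells the truth only while pressed.
- knob_grip (a point): Axis and mid-height of the foot's knob: a black upright cylinder 36 in diameter, 30 high, on the shelf's +y end, its underside 13 mm above the shelf. Stiff (0.08 N m), stays where left. Clockwise from above raises the knob end of the shelf, 0.008 rad of tilt per rad of turn; anticlockwise lowers it. At the start the seated shelf is low at the knob end by 0.9 to 2.1 rad of turn.
- shelf: The same shelf plate; origin in its mid-thickness on the hinge axis, y along it towards the knob, z up.
Mind the look-alikes: they are no part of the job. There is more than one size of the part that bears level_mid; the job needs the middle-sized.

How it is judged:
By the outcome, as a careful person would: the job done as asked, in the order asked, and still so for the second after the job is handed in, while the arm keeps its last pose, push and grip.
It also fails if it takes over 72 s, if anything falls off the work surface, if the arm or the gripper's body presses on something with over 40 N, if the wrist force passes 120 N, or if a joint passes its speed limit or range.

## Robot

A 6-joint arm with a two-finger parallel gripper is mounted at the origin on the work surface. World frame = base frame: x ahead of the robot, y to its left, z up, the work surface at z = 0. Lengths are in m, angles in degrees, forces in N, time in s.
With the tool pointing down it reaches from about 0.35 to 0.725 m from the base axis. Payload 6 kg.
Tool frame: the origin (TCP) lies midway between the tips of the shut fingers; the grasp point (between the pads) lies 19 mm behind it; z points along the fingers, y is the line along which they close (so a half turn about z gives the same grasp; the last joint's range is limited). The gripper opens to 85 mm and grips with 20 to 120 N. Pads are 22 mm wide; open, the fingers measure 114 mm over their backs; the gripper's body (76 mm by 85 mm) begins 54 mm behind the grasp point. The pads swing forward as they close: fully open they stand 13 mm farther back than shut.
Start: joints at [-44.88, 2.303, 4.859, 0, -92.561, -19.12], TCP at [0.263, -0.539, 0.231] pointing down, gripper open.
Joint ranges: [-146.85, 146.85], [-73.84, 115.35], [-62.03, 85.46], [-188.31, 113.3], [-161.28, -10.13], [-171.36, 171.36]. Speed limits (degrees/s): [147.25, 147.25, 172.46, 180, 180, 180].

## Interface

Orientations are given as [roll, pitch, yaw] about the fixed x, y, z axes, in that order (R = Rz(yaw) Ry(pitch) Rx(roll)).
In Python, from cell import manip gives the robot as it stands.
- The arm moves only by the tool step_arm, never from a script. Its argument "steps" is text: rows parted by semicolons, each of 7 numbers parted by spaces: the shift along the tool's x, y, z in units of 0.5 m (1.0 is 0.5 m), then the turn, a rotation vector about the tool's x, y, z in units of 180 degrees (1.0 is 180 degrees), then the opening, from -1 (shut) to 1 (fully open), so that 0 is half open. A call has 1 to 20 rows; each row shifts and turns the commanded pose from where the row before left it, along the tool's axes as they then stand; what a row does not reach is not made up. A row lasts 1/12 s, in which the tool goes at most 41.7 mm and 7.16 degrees, less where a joint would pass 70% of its speed; a pose out of reach is approached as far as the arm can. A call with a number of a shift or a turn outside -1 to 1 is refused whole. A call with a gripper value outside its range is refused whole. The fingers move at their own pace and stop on an object; the grip force is fixed at half the most. Time passes only in rows, so rows that do not move let the fingers close. It gives the time, the measured TCP pose, the force, the opening and the grip force at its end, in the units of the state.
- manip.observe(): the state, without advancing time (a new reading comes with each control period).
- manip.capture(name): name is "side" or "top"; returns a dict with "image" (480x640x3 uint8, blue, green, red), "z_map" (480x640 float32, m along the optical axis (not along the pixel's ray), 0 where there is no reading), "intrinsics" (3x3 intrinsics, pixels), "R" (3x3) and "t" (3): a world point X has camera coordinates R X + t. Camera axes: x right, y down, z forward; pixel columns grow to the right and rows downward; lengths in m; the calibration is good to about 2 mm. A picture is of the moment at which its call begins.
- manip.hand_in(): hands the job in; it is judged then, once.
The state is a dict: "clock": time; "qpos": joint angles; "dq": joint speeds; "joint_torque": joint torques, N m; "tcp_pos": TCP position; "ee_rot": TCP orientation; "force": force on the tool from outside, world axes, zero at the start; "wrist_torque": the same for the moment, N m; "gripper_width": finger opening in m; "gripper_force": force on a finger pad.
Only numpy, scipy, OpenCV 4.12 (cv2) and the standard library are available. Lean on these libraries where they do the work, as an engineer would, in place of code of your own. Each camera call takes 0.05 s, during which the arm holds its last target. There are 200 camera calls.

## Working session

There is one attempt and no reset: what is moved stays moved. The work goes in short steps, Python scripts to look and compute and a tool call to move; the robot and the scene stay as the last step left them, time stands still between calls to the robot, and variables do not carry over. Pictures are saved under pics/ and viewed, at most 10 in all, crops included, and the job is handed in when it is done.

Besides the shell and the picture viewer there is one more tool, called after "Request:" as name(argument=value, ...) on one line, values as JSON. step_arm: Moves the arm, as the interface text tells. Its arguments: {"type":"object","properties":{"steps":{"type":"string"}},"required":["steps"]}

```bash
mkdir -p pics; ls
cat > h.py <<'E'
import sys; sys.path.insert(0,'.')
import numpy as np, cv2
from cell import manip
def cap(n):
    c=manip.capture(n); return c
def px2w(c,u,v,z=None):
    K,R,t=map(np.asarray,(c["intrinsics"],c["R"],c["t"]))
    r=np.linalg.inv(K)@[u,v,1]; o=-R.T@t; d=R.T@r
    s=c["z_map"][int(round(v)),int(round(u))] if z is None else (z-o[2])/d[2]
    return o+s*d
def w2px(c,X):
    p=c["intrinsics"]@(c["R"]@np.asarray(X)+c["t"]); return p[:2]/p[2]
E
python3 - <<'E'
from h import *
for n in("top","side"):
    c=cap(n); cv2.imwrite(f"pics/{n}0.png",c["image"]); np.savez(f"{n}0.npz",**c)
    print(n,-c["R"].T@c["t"],c["R"][2],c["intrinsics"][0,0])
print(manip.observe())
E
```

```text
pics
top [ 0.24387892 -0.03739915  1.32228859] [ 0.13216137  0.01077972 -0.9911696 ] 589.8035879670788
side [-0.26095896  0.57910667  0.85156306] [ 0.55880203 -0.51003957 -0.65391126] 600.2732367714052
{'clock': 0.1, 'qpos': array([-4.48802609e+01,  2.33345115e+00,  4.80749091e+00, -2.25973120e-02,
       -9.25625742e+01, -1.91191059e+01]), 'dq': array([ 0.00320145, -0.11604861,  0.18525187,  0.00107437,  0.00425418,
        0.00026937]), 'joint_torque': array([-4.06764506e-03, -3.69350946e+01,  3.48280549e+01,  6.95165768e+00,
       -4.56827824e-03, -8.36481689e-06]), 'tcp_pos': array([ 0.26294888, -0.5389733 ,  0.23039355]), 'ee_rot': array([ 1.79908955e+02, -7.66692512e-03, -1.53998368e+02]), 'force': array([-0.25272434, -0.48885605,  0.10966587]), 'wrist_torque': array([-0.03276247,  0.0378668 , -0.02671934]), 'gripper_force': 0.0, 'gripper_width': 0.08548067386845302}
```

View pics/top0.png

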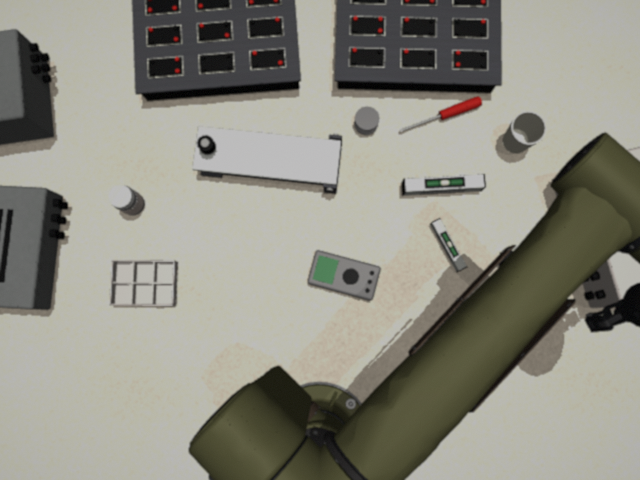

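View pics/side0.png

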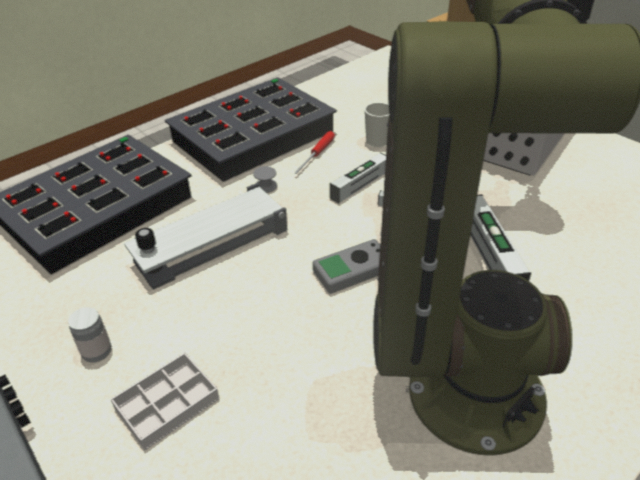

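The top view shows the ~180 mm level at about (445,184), a smaller one at (448,245), and the shelf from (205,145), the knob end, to (335,160), the hinge end. The side view shows a larger level at (497,235). I'll enlarge these areas.

Run:
```python
from h import *
t=cv2.imread("pics/top0.png"); s=cv2.imread("pics/side0.png")
a=cv2.resize(t[120:205,185:345],None,fx=5,fy=5,interpolation=cv2.INTER_CUBIC)[:, :800]
b=cv2.resize(t[165:203,390:500],None,fx=5,fy=5,interpolation=cv2.INTER_CUBIC)
o=np.zeros((600,800,3),np.uint8); o[:425]=a[:425]; o[425:600,:550]=b[:175]
cv2.imwrite("pics/c1.png",o)
o=np.zeros((600,800,3),np.uint8)
a=cv2.resize(s[180:295,120:300],None,fx=4,fy=4,interpolation=cv2.INTER_CUBIC); o[:a.shape[0],:a.shape[1]]=a
o2=cv2.resize(s[150:205,320:395],None,fx=4,fy=4,interpolation=cv2.INTER_CUBIC)
o[460:600,:300]=o2[:140]; cv2.imwrite("pics/c2.png",o)
c=np.load("top0.npz")
for p in [(404,184),(410,184),(430,184),(445,184),(480,182),(206,143),(270,155),(200,165),(330,150),(333,138),(331,188)]: print(p,px2w(c,*p).round(4))
c=np.load("side0.npz")
for p in [(345,185),(375,165),(147,236),(200,220),(497,235)]: print(p,px2w(c,*p).round(4))
```

```text
(404, 184) [ 0.5455 -0.1986  0.0437]
(410, 184) [ 0.5447 -0.2115  0.0463]
(430, 184) [ 0.5439 -0.2557  0.0457]
(445, 184) [ 0.543  -0.2885  0.0469]
(480, 182) [ 0.548  -0.3678  0.0384]
(206, 143) [0.6286 0.2281 0.1061]
(270, 155) [0.6135 0.0965 0.0581]
(200, 165) [0.5942 0.2516 0.0571]
(330, 150) [ 0.6217 -0.0362  0.0597]
(333, 138) [ 0.6477 -0.0433  0.0634]
(331, 188) [ 0.5344 -0.0369  0.0664]
(345, 185) [ 0.5287 -0.222   0.0389]
(375, 165) [ 0.5308 -0.3249  0.0446]
(147, 236) [0.6153 0.2313 0.1013]
(200, 220) [0.6331 0.1038 0.0585]
(497, 235) [ 0.1708 -0.294   0.0653]
```

View pics/c1.png

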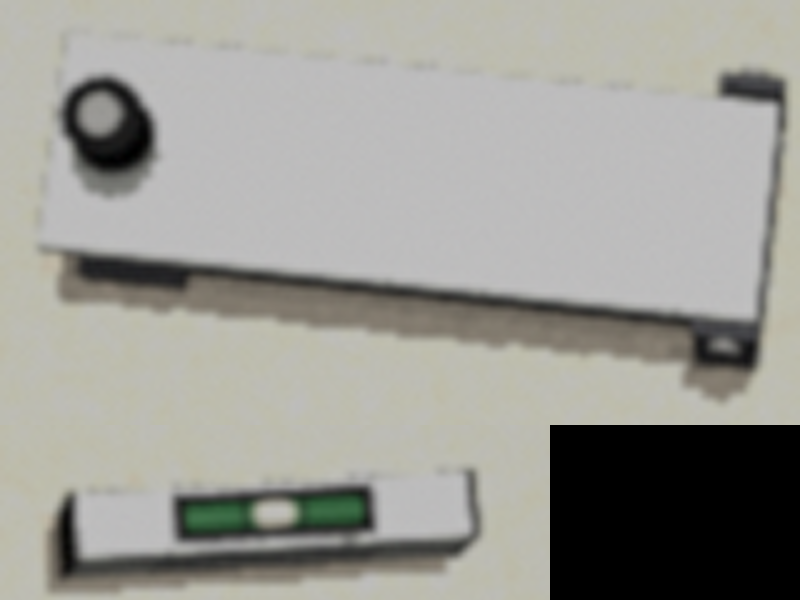

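View pics/c2.png

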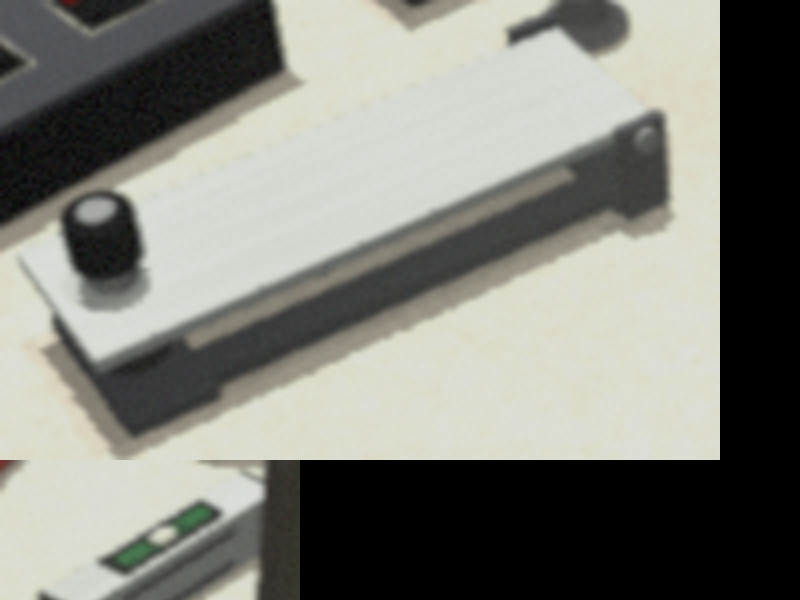

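Crop readings: 
- Shelf top corners (crop 1, 5x) are at (68,36), (38,248), (760,320) and (782,100), with the knob cap at (100,113).
- Level top corners are at (72,492), (77,562), (472,543) and (467,472), with the bubble at (275,513).
- In the side crop (4x) the knob cap is at (97,208), the shelf corners are at (22,257), (103,366), (648,118) and (558,28), and the bubble is at (163,534).

Run:
```python
from h import *
T=dict(np.load("top0.npz"));S=dict(np.load("side0.npz"))
a=lambda x,y:(185+(x+.5)/5-.5,120+(y+.5)/5-.5)
b=lambda x,y:(390+(x+.5)/5-.5,165+(y-424.5)/5-.5)
s1=lambda x,y:(120+(x+.5)/4-.5,180+(y+.5)/4-.5)
s2=lambda x,y:(320+(x+.5)/4-.5,150+(y-459.5)/4-.5)
def tri(p,q):
    P=[c["intrinsics"]@np.c_[c["R"],c["t"]] for c in(T,S)]
    X=cv2.triangulatePoints(P[0],P[1],np.array(p,float),np.array(q,float)).ravel();X=X[:3]/X[3]
    return X.round(4),(w2px(T,X)-p).round(1),(w2px(S,X)-q).round(1)
print("knobtop",tri(a(100,113),s1(97,208)), "z", px2w(T,*a(100,113)).round(4))
for n,p,q in(("TL",(68,36),None),("BL",(38,248),(103,366)),("BR",(760,320),(648,118)),("TR",(782,100),(558,28))):
    print(n,px2w(T,*a(*p),.062).round(4), tri(a(*p),s1(*q)) if q else "")
print("BLTLknob", tri(a(68,36),s1(22,257)))
print("bubble",tri(b(275,513),s2(163,534)))
for p in((72,492),(77,562),(472,543),(467,472)): print(px2w(T,*b(*p),.044).round(4))
# fit using depth map: level points z in .035-.06
def cloud(c,u0,u1,v0,v1):
    u,v=np.meshgrid(np.arange(u0,u1),np.arange(v0,v1));z=c["z_map"][v0:v1,u0:u1]
    r=np.stack([u,v,np.ones_like(u)],-1)@np.linalg.inv(c["intrinsics"]).T*z[...,None]
    X=((r-c["t"])@c["R"]).reshape(-1,3); return X[z.ravel()>0]
X=cloud(T,395,492,168,200);L=X[(X[:,2]>.037)&(X[:,2]<.056)]
print("level",cv2.minAreaRect(L[:,:2].astype(np.float32)),np.median(L,0),len(L))
X=cloud(T,188,345,118,195);P=X[(X[:,2]>.05)&(X[:,2]<.07)]
A=np.c_[P[:,:2],np.ones(len(P))];print("shelf",cv2.minAreaRect(P[:,:2].astype(np.float32)),np.linalg.lstsq(A,P[:,2],rcond=None)[0])
K=X[X[:,2]>.09];print("knob",K.mean(0),K.min(0),K.max(0))
```

```text
knobtop (array([0.6303, 0.2305, 0.1032]), array([0.6, 0.5]), array([-0.8, -0.2])) z [0.6298 0.2307 0.1081]
TL [0.6801 0.2555 0.062 ] 
BL [0.5837 0.2676 0.062 ] (array([0.584 , 0.2673, 0.054 ]), array([1. , 0.8]), array([-1.4, -0.3]))
BR [ 0.545  -0.0493  0.062 ] (array([ 0.5479, -0.049 ,  0.052 ]), array([-0.2, -0.2]), array([0.3, 0. ]))
TR [ 0.6441 -0.0609  0.062 ] (array([ 0.6452, -0.0622,  0.0547]), array([0.5, 0.5]), array([-0.7, -0.1]))
BLTLknob (array([0.6812, 0.2555, 0.0546]), array([0.8, 0.6]), array([-1. , -0.2]))
bubble (array([ 0.5464, -0.2889,  0.0453]), array([0.4, 0.5]), array([-0.6, -0.1]))
[ 0.5591 -0.199   0.044 ]
[ 0.5274 -0.2001  0.044 ]
[ 0.5325 -0.3744  0.044 ]
[ 0.5647 -0.3739  0.044 ]
level ((0.545988142490387, -0.28618764877319336), (0.03228224068880081, 0.1813172698020935), 2.115713119506836) [ 0.54515329 -0.2863354   0.04451766] 1122
shelf ((0.6125644445419312, 0.1054827943444252), (0.3224914073944092, 0.12840844690799713), 83.16316986083984) [ 0.00157104 -0.00241239  0.05909291]
knob [0.62804691 0.23104429 0.10235595] [0.61170785 0.21405741 0.090531  ] [0.64835301 0.24888361 0.11300571]
```

```bash
cat >> h.py <<'E'
from scipy.spatial.transform import Rotation as Ro
def plan(p,yaw,tilt=0):
    """total shift (tool axes as they stand, units), total turn rotvec units (apply after the shift)"""
    o=manip.observe(); R=Ro.from_euler('xyz',o["ee_rot"],degrees=True)
    d=R.inv().apply(np.array(p)-o["tcp_pos"])/.5
    r=(R.inv()*Ro.from_euler('xyz',[180,tilt,yaw],degrees=True)).as_rotvec()/np.pi
    print("clock",o["clock"],"shift",d.round(4),"rows>=",np.linalg.norm(d)/.0834,"turn",r.round(4),"rows>=",np.linalg.norm(r)/.0397,"q",o["qpos"].round(1))
E
python3 -c "
from h import *
plan([.546,-.287,.12],-88.1)"
```

```text
clock 0.1 shift [-0.7298  0.2044  0.221 ] rows>= 9.465444238003855 turn [ 5.000e-04  3.000e-04 -3.661e-01] rows>= 9.221722650109255 q [-44.9   2.3   4.8  -0.  -92.6 -19.1]
```

Request:
step_arm(steps="-0.073 0.0204 0.0221 0 0 0 1;-0.073 0.0204 0.0221 0 0 0 1;-0.073 0.0204 0.0221 0 0 0 1;-0.073 0.0204 0.0221 0 0 0 1;-0.073 0.0204 0.0221 0 0 0 1;-0.073 0.0204 0.0221 0 0 0 1;-0.073 0.0204 0.0221 0 0 0 1;-0.073 0.0204 0.0221 0 0 0 1;-0.073 0.0204 0.0221 0 0 0 1;-0.073 0.0204 0.0221 0 0 0 1;0 0 0 0 0 -0.0366 1;0 0 0 0 0 -0.0366 1;0 0 0 0 0 -0.0366 1;0 0 0 0 0 -0.0366 1;0 0 0 0 0 -0.0366 1;0 0 0 0 0 -0.0366 1;0 0 0 0 0 -0.0366 1;0 0 0 0 0 -0.0366 1;0 0 0 0 0 -0.0366 1;0 0 0 0 0 -0.0366 1")

```text
clock: 1.77
tcp_pos: [0.5461, -0.2874, 0.1201]
ee_rot: [179.9, 0.0, -87.8]
force: [0.2, -0.7, 0.3]
gripper_width: 0.0853
gripper_force: 0.0
```

```bash
python3 -c "
from h import *
plan([.546,-.287,.009],-88.1)"
```

```text
clock 1.7667 shift [-0.0007 -0.      0.2223] rows>= 2.665313326732914 turn [0.0003 0.0002 0.0017] rows>= 0.0434648794071088 q [ -9.2   5.8  -3.   -0.  -81.2  11.4]
```

Request:
step_arm(steps="0 0 0.05 0 0 0 1;0 0 0.05 0 0 0 1;0 0 0.05 0 0 0 1;0 0 0.05 0 0 0 1;0 0 0.022 0 0 0 1;0 0 0 0 0 0 1;0 0 0 0 0 0 -1;0 0 0 0 0 0 -1;0 0 0 0 0 0 -1;0 0 0 0 0 0 -1;0 0 0 0 0 0 -1;0 0 0 0 0 0 -1;0 0 0 0 0 0 -1;0 0 0 0 0 0 -1;0 0 -0.03 0 0 0 -1;0 0 -0.06 0 0 0 -1;0 0 -0.08 0 0 0 -1;0 0 -0.08 0 0 0 -1;0 0 -0.05 0 0 0 -1;0 0 0 0 0 0 -1")

```text
clock: 3.43
tcp_pos: [0.5486, -0.2887, 0.1671]
ee_rot: [-179.5, -0.2, -88.1]
force: [0.6, -0.3, -3.1]
gripper_width: 0.0294
gripper_force: 61.0
```

```bash
python3 -c "
from h import *
plan([.611,.0815,.16],-96.7)
for n in('top','side'): cv2.imwrite('pics/g_%s.png'%n,cap(n)['image'])
a=cv2.imread('pics/g_top.png')[100:300,330:530];b=cv2.imread('pics/g_side.png')[80:280,280:480]
cv2.imwrite('pics/g.png',cv2.resize(np.hstack([a,b]),None,fx=2,fy=2))"
```

```text
clock 3.4333 shift [-0.736  -0.149   0.0126] rows>= 9.004693684701195 turn [-0.0031 -0.0011  0.0477] rows>= 1.2047751959612458 q [ -9.2   4.9   0.9   0.1 -85.4  11.1]
```

View pics/g.png

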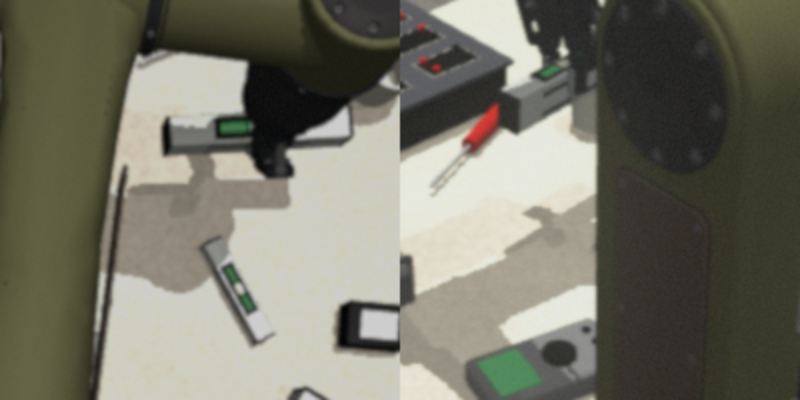

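The level is held at its middle, 29.4 mm between the pads. In the left half it runs from (165,135) to (350,120). I'll carry it to the shelf.

Request:
step_arm(steps="-0.04 -0.008 0 0 0 0 -1;-0.0736 -0.0149 0.001 0 0 0 -1;-0.0736 -0.0149 0.001 0 0 0 -1;-0.0736 -0.0149 0.001 0 0 0 -1;-0.0736 -0.0149 0.001 0 0 0 -1;-0.0736 -0.0149 0.001 0 0 0 -1;-0.0736 -0.0149 0.001 0 0 0 -1;-0.0736 -0.0149 0.001 0 0 0 -1;-0.0736 -0.0149 0.001 0 0 0 -1;-0.0736 -0.0149 0.001 0 0 0 -1;-0.0336 -0.0069 0.001 0 0 0 -1;0 0 0 0 0 0.016 -1;0 0 0 0 0 0.016 -1;0 0 0 0 0 0.0158 -1;0 0 0.03 0 0 0 -1;0 0 0.03 0 0 0 -1;0 0 0.03 0 0 0 -1;0 0 0 0 0 0 -1;0 0 0 0 0 0 -1;0 0 0 0 0 0 -1")

```text
clock: 5.2
tcp_pos: [0.6087, 0.0824, 0.1096]
ee_rot: [180.0, -0.0, -96.7]
force: [0.4, -0.5, -2.6]
gripper_width: 0.029
gripper_force: 60.6
```

```bash
python3 -c "
from h import *
plan([.611,.0815,.070],-96.7)
for n in('top','side'): cv2.imwrite('pics/g_%s.png'%n,cap(n)['image'])
a=cv2.imread('pics/g_top.png')[80:230,170:370];b=cv2.imread('pics/g_side.png')[150:300,120:320]
cv2.imwrite('pics/g2.png',cv2.resize(np.hstack([a,b]),None,fx=2,fy=2))"
```

```text
clock 5.2 shift [ 0.0013 -0.0049  0.0792] rows>= 0.9513117103562572 turn [ 0.0002 -0.0002 -0.0001] rows>= 0.00869714968116616 q [ 26.4   5.6  -4.4   0.  -80.1 -33.1]
```

View pics/g2.png

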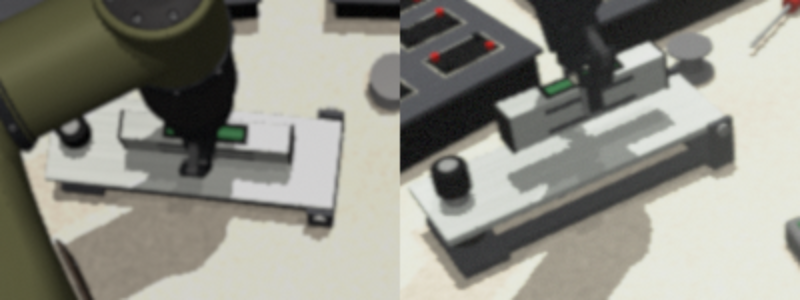

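The picture shows the level above the shelf, aligned with it. Next I lower it gently.

Request:
step_arm(steps="0.0013 -0.0049 0.02 0 0 0 -1;0 0 0.03 0 0 0 -1;0 0 0.02 0 0 0 -1;0 0 0.003 0 0 0 -1;0 0 0.002 0 0 0 -1;0 0 0 0 0 0 -1;0 0 0 0 0 0 -1")

```text
clock: 5.88
tcp_pos: [0.6113, 0.0818, 0.0728]
ee_rot: [-180.0, 0.0, -96.7]
force: [0.1, -0.3, -3.7]
gripper_width: 0.0289
gripper_force: 60.8
```

Request:
step_arm(steps="0 0 0.002 0 0 0 -1;0 0 0.002 0 0 0 -1;0 0 0 0 0 0 -1;0 0 0 0 0 0 -1")

```text
clock: 6.22
tcp_pos: [0.6115, 0.0818, 0.0711]
ee_rot: [-179.9, 0.0, -96.7]
force: [-1.3, 0.6, 0.2]
gripper_width: 0.0294
gripper_force: 61.1
```

Request:
step_arm(steps="0 0 0 0 0 0 0.4;0 0 0 0 0 0 0.4;0 0 0 0 0 0 0.4;0 0 0 0 0 0 0.4;0 0 0 0 0 0 0.4;0 0 -0.01 0 0 0 0.4;0 0 -0.04 0 0 0 0.4;0 0 -0.05 0 0 0 0.4;0 0 -0.05 0 0 0 0.4;-0.04 0 0 0 0 0 -1;-0.04 0 0 0 0 0 -1;-0.04 0 0 0 0 0 -1;-0.014 0 0 0 0 0 -1;0 0 0.02 0 0 0 -1;0 0 0.02 0 0 0 -1;0 0 0 0 0 0 -1;0 0 0 0 0 0 -1;0 0 0 0 0 0 -1")

```text
clock: 7.72
tcp_pos: [0.619, 0.1474, 0.1252]
ee_rot: [180.0, -0.0, -96.8]
force: [-0.3, 0.1, 0.7]
gripper_width: -0.0002
gripper_force: 0.0
```

```bash
python3 -c "
from h import *
plan([.6193,.1483,.108],-96.7)
for n in('top','side'): cv2.imwrite('pics/p_%s.png'%n,cap(n)['image'])
a=cv2.imread('pics/p_top.png')[100:200,180:347];b=cv2.imread('pics/p_side.png')[170:270,120:287]
cv2.imwrite('pics/p.png',cv2.resize(np.vstack([a,b]),None,fx=3,fy=3,interpolation=cv2.INTER_CUBIC))"
```

```text
clock 7.7167 shift [-0.002  -0.0005  0.0344] rows>= 0.41371715225172573 turn [ 0.0001 -0.0002 -0.0004] rows>= 0.011138148033182988 q [ 31.4   8.5   0.5   0.  -82.  -38.2]
```

View pics/p.png

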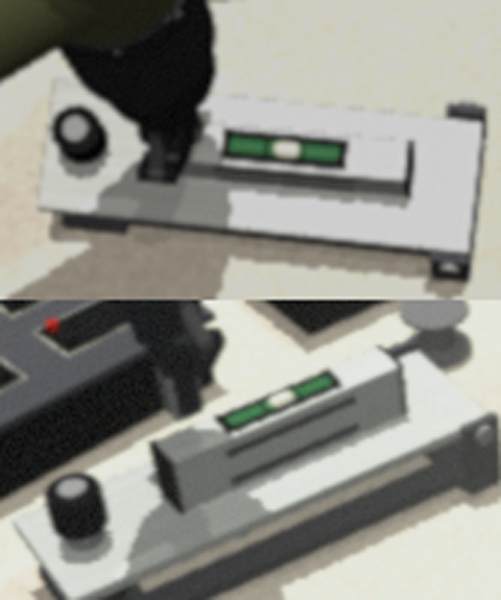

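The level lies centred along the shelf. In the upper view the vial runs from (223,145) to (348,155) with the bubble at (286,150) while floating. Next I press.

Request:
step_arm(steps="0 0 0.02 0 0 0 -1;0 0 0.012 0 0 0 -1;0 0 0.004 0 0 0 -1;0 0 0.004 0 0 0 -1;0 0 0.003 0 0 0 -1;0 0 0 0 0 0 -1;0 0 0 0 0 0 -1")

```text
clock: 8.4
tcp_pos: [0.6191, 0.1483, 0.104]
ee_rot: [-180.0, 0.0, -96.7]
force: [0.8, 0.2, -0.0]
gripper_width: 0.0001
gripper_force: 0.0
```

Request:
step_arm(steps="0 0 0.003 0 0 0 -1;0 0 0.003 0 0 0 -1;0 0 0.002 0 0 0 -1;0 0 0 0 0 0 -1;0 0 0 0 0 0 -1")

```text
clock: 8.82
tcp_pos: [0.6196, 0.149, 0.101]
ee_rot: [-179.9, 0.1, -96.7]
force: [0.1, 2.5, 5.8]
gripper_width: -0.0001
gripper_force: 2.5
```

Request:
step_arm(steps="0 0 0.002 0 0 0 -1;0 0 0.002 0 0 0 -1;0 0 0.001 0 0 0 -1;0 0 0 0 0 0 -1;0 0 0 0 0 0 -1;0 0 0 0 0 0 -1;0 0 0 0 0 0 -1;0 0 0 0 0 0 -1;0 0 0 0 0 0 -1;0 0 0 0 0 0 -1;0 0 0 0 0 0 -1;0 0 0 0 0 0 -1")

```text
clock: 9.82
tcp_pos: [0.6207, 0.1489, 0.1008]
ee_rot: [-179.7, 0.1, -96.7]
force: [-0.8, 1.9, 11.3]
gripper_width: -0.0001
gripper_force: 5.8
```

```bash
cat >> h.py <<'E'
def bubble():
    """bubble offset (m) along the shelf (+ towards the knob) from the vial's window middle, both views"""
    k=np.array([.1168,.9932]); o={}
    for n in("top","side"):
        c=cap(n); im=c["image"].astype(int); B,G,Rr=im[...,0],im[...,1],im[...,2]
        q=w2px(c,[.611,.0815,.107]); v,u=np.mgrid[:480,:640]
        near=np.hypot(u-q[0],v-q[1])<32
        g=near&(G-Rr>25)&(G-B>10)
        loc=lambda uv:np.array([(px2w(c,a,b,.107)[:2]-[.611,.0815]) for a,b in uv])
        gp=loc(np.argwhere(g)[:,::-1]); s=gp@k
        hull=cv2.convexHull(np.argwhere(g)[:,::-1].astype(np.int32))
        m=np.zeros((480,640),np.uint8); cv2.fillConvexPoly(m,hull,1)
        pale=(m>0)&(Rr>120)
        pp=np.argwhere(pale)[:,::-1]; w=Rr[pale]-100.
        bs=(loc(pp)@k*w).sum()/w.sum() if len(pp) else np.nan
        lo,hi=np.percentile(s,[1,99])
        o[n]=(lo.round(4),hi.round(4),len(pp),"offset mm",round(1000*(bs-(lo+hi)/2),2))
        cv2.imwrite("pics/b_%s.png"%n,c["image"])
    print(manip.observe()["force"].round(1),o)
E
python3 -c "
from h import *
bubble()
a=cv2.imread('pics/b_top.png')[100:200,180:347];b=cv2.imread('pics/b_side.png')[170:270,120:287]
cv2.imwrite('pics/p2.png',cv2.resize(np.vstack([a,b]),None,fx=3,fy=3,interpolation=cv2.INTER_CUBIC))"
```

```text
[ 0.7  1.7 11.3] {'top': (np.float64(-0.0371), np.float64(0.04), 45, 'offset mm', np.float64(-23.2)), 'side': (np.float64(-0.0362), np.float64(0.0402), 35, 'offset mm', np.float64(-22.96))}
```

View pics/p2.png

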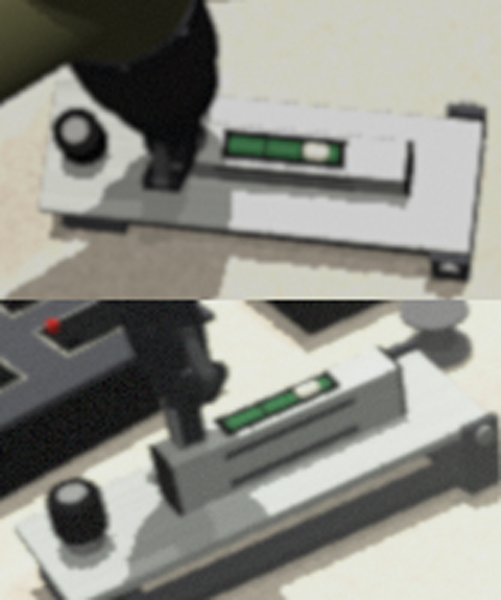

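Both views agree: pressed, the bubble sits 23.1 mm towards the hinge, so the knob needs about 2.06 rad (118°) clockwise. I'll move to the knob.

Request:
step_arm(steps="0 0 -0.03 0 0 0 -1;0 0 -0.05 0 0 0 -1;0 0 -0.03 0 0 0 0.4;-0.05 0.001 0 0 0 0 0.4;-0.06 0.001 0 0 0 0 0.4;-0.054 0 0 0 0 0 0.4;0 0 0 0 0 -0.037 0.4;0 0 0 0 0 -0.037 0.4;0 0 0 0 0 -0.037 0.4;0 0 0 0 0 -0.037 0.4;0 0 0 0 0 -0.037 0.4;0 0 0 0 0 -0.037 0.4;0 0 0 0 0 -0.037 0.4;0 0 0 0 0 -0.037 0.4;0 0 0 0 0 -0.037 0.4;0 0 0 0 0 0 0.4;0 0 0 0 0 0 0.4")

```text
clock: 11.33
tcp_pos: [0.6273, 0.2296, 0.1516]
ee_rot: [179.9, 0.0, -37.0]
force: [0.7, 0.1, 0.6]
gripper_width: 0.0602
gripper_force: 0.0
```

```bash
python3 -c "
from h import *
plan([.629,.2305,.071],-36.7)
print(manip.observe()['gripper_width'])"
```

```text
clock 11.3333 shift [ 0.0018 -0.0036  0.1612] rows>= 1.9336113304003377 turn [ 0.0003  0.0002 -0.0016] rows>= 0.04180119189913014 q [ 37.2  12.9   8.2  -0.  -85.4  15.8]
0.060169718172753385
```

Request:
step_arm(steps="0.0018 -0.0036 0.02 0 0 0 0.4;0 0 0.04 0 0 0 0.4;0 0 0.05 0 0 0 0.4;0 0 0.03 0 0 0 0.4;0 0 0.021 0 0 0 0.4;0 0 0 0 0 0 0.4;0 0 0 0 0 0 0.4;0 0 0 0 0 0 -1;0 0 0 0 0 0 -1;0 0 0 0 0 0 -1;0 0 0 0 0 0 -1;0 0 0 0 0 0 -1;0 0 0 0 0 0 -1;0 0 0 0 0 0 -1")

```text
clock: 12.5
tcp_pos: [0.6298, 0.2316, 0.0726]
ee_rot: [-179.9, -0.0, -36.7]
force: [2.1, 4.9, 3.1]
gripper_width: 0.0346
gripper_force: 59.8
```

Request:
step_arm(steps="0 0 0 0 0 0.02 -1;0 0 0 0 0 0.036 -1;0 0 0 0 0 0.036 -1;0 0 0 0 0 0.036 -1;0 0 0 0 0 0.036 -1;0 0 0 0 0 0.036 -1;0 0 0 0 0 0.036 -1;0 0 0 0 0 0.036 -1;0 0 0 0 0 0.036 -1;0 0 0 0 0 0.036 -1;0 0 0 0 0 0.036 -1;0 0 0 0 0 0.036 -1;0 0 0 0 0 0.036 -1;0 0 0 0 0 0.036 -1;0 0 0 0 0 0.036 -1;0 0 0 0 0 0.036 -1;0 0 0 0 0 0.036 -1;0 0 0 0 0 0.036 -1;0 0 0 0 0 0.024 -1;0 0 0 0 0 0 -1")

```text
clock: 14.17
tcp_pos: [0.6305, 0.2313, 0.0742]
ee_rot: [-180.0, 0.2, -155.1]
force: [-0.1, 3.3, 7.5]
gripper_width: 0.0346
gripper_force: 60.3
```

Request:
step_arm(steps="0 0 0 0 0 0 -1;0 0 0 0 0 0 -1;0 0 0 0 0 0 -1")

```text
clock: 14.42
tcp_pos: [0.6304, 0.2314, 0.0742]
ee_rot: [-180.0, 0.2, -154.8]
force: [-0.4, 3.2, 8.0]
gripper_width: 0.0345
gripper_force: 60.3
```

Request:
step_arm(steps="0 0 0 0 0 0 0.4;0 0 0 0 0 0 0.4;0 0 0 0 0 0 0.4;0 0 0 0 0 0 0.4;0 0 0 0 0 0 0.4;0 0 -0.02 0 0 0 0.4;0 0 -0.05 0 0 0 0.4;0 0 -0.05 0 0 0 0.4;0 0 -0.034 0 0 0 0.4;0.03 -0.047 0 0 0 0 -1;0.03 -0.047 0 0 0 0 -1;0.03 -0.047 0 0 0 0 -1;0 0 0.02 0 0 0 -1;0 0 0.03 0 0 0 -1;0 0 0.02 0 0 0 -1;0 0 0 0 0 0 -1;0 0 0 0 0 0 -1")

```text
clock: 15.83
tcp_pos: [0.6183, 0.1478, 0.1134]
ee_rot: [-180.0, -0.1, -154.8]
force: [0.1, -0.3, 0.9]
gripper_width: -0.0
gripper_force: 0.0
```

```bash
python3 -c "
from h import *
plan([.6193,.1483,.103],-154.9)
bubble()"
```

```text
clock 15.8333 shift [-0.0022 -0.      0.0208] rows>= 0.25094483334586304 turn [-0.0001 -0.0005  0.0003] rows>= 0.014873054241291341 q [ 31.5   8.8  -0.5   0.  -80.8 -96.3]
[0.1 0.3 0.2] {'top': (np.float64(-0.0389), np.float64(0.0397), 36, 'offset mm', np.float64(20.77)), 'side': (np.float64(-0.0395), np.float64(0.0371), 33, 'offset mm', np.float64(20.99))}
```

Request:
step_arm(steps="0 0 0.006 0 0 0 -1;0 0 0.006 0 0 0 -1;0 0 0.004 0 0 0 -1;0 0 0.004 0 0 0 -1;0 0 0.003 0 0 0 -1;0 0 0 0 0 0 -1;0 0 0 0 0 0 -1")

```text
clock: 16.52
tcp_pos: [0.6195, 0.1485, 0.1041]
ee_rot: [-180.0, 0.2, -154.8]
force: [-0.4, 1.7, 6.3]
gripper_width: -0.0001
gripper_force: 2.9
```

Request:
step_arm(steps="0 0 0.003 0 0 0 -1;0 0 0.002 0 0 0 -1;0 0 0.002 0 0 0 -1;0 0 0.001 0 0 0 -1;0 0 0 0 0 0 -1;0 0 0 0 0 0 -1;0 0 0 0 0 0 -1;0 0 0 0 0 0 -1;0 0 0 0 0 0 -1;0 0 0 0 0 0 -1;0 0 0 0 0 0 -1;0 0 0 0 0 0 -1;0 0 0 0 0 0 -1;0 0 0 0 0 0 -1;0 0 0 0 0 0 -1;0 0 0 0 0 0 -1")

```text
clock: 17.85
tcp_pos: [0.6211, 0.1483, 0.1039]
ee_rot: [-179.9, 0.5, -154.8]
force: [-1.4, 0.6, 15.7]
gripper_width: -0.0002
gripper_force: 8.2
```

```bash
python3 -c "
from h import *
bubble();bubble();bubble()
a=cv2.imread('pics/b_top.png')[100:200,180:347];b=cv2.imread('pics/b_side.png')[170:270,120:287]
cv2.imwrite('pics/p3.png',cv2.resize(np.vstack([a,b]),None,fx=3,fy=3,interpolation=cv2.INTER_CUBIC))"
```

```text
[-1.3  1.1 16.7] {'top': (np.float64(-0.0381), np.float64(0.04), 46, 'offset mm', np.float64(-0.17)), 'side': (np.float64(-0.0392), np.float64(0.0387), 38, 'offset mm', np.float64(0.68))}
[-2.   0.9 15.7] {'top': (np.float64(-0.038), np.float64(0.04), 45, 'offset mm', np.float64(-0.2)), 'side': (np.float64(-0.0392), np.float64(0.0387), 37, 'offset mm', np.float64(0.63))}
[-0.8  1.5 16.3] {'top': (np.float64(-0.0381), np.float64(0.04), 46, 'offset mm', np.float64(-0.15)), 'side': (np.float64(-0.0379), np.float64(0.0386), 38, 'offset mm', np.float64(0.04))}
```

View pics/p3.png

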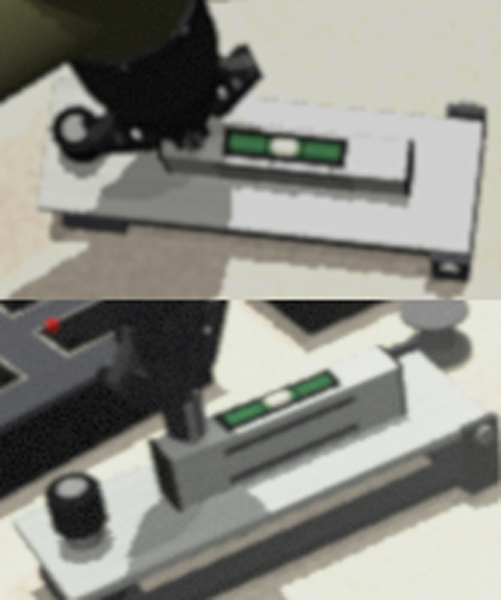

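The bubble is centred to within 0.5 mm in both views under 16 N. The side view shows the gripper clear of the knob and shelf, so I'm handing in.

```bash
python3 -c "
from h import *
print(manip.hand_in())"
```

```text
the job is handed in; nothing more can be done
None
```

The job is handed in with the level lying on the middle of the shelf, the arm pressing its knob-side end with about 16 N, and the bubble centred to about 0.7 mm or better in both camera views; the hand-in returned no verdict.

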